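Hang the rinse basket in the notch of the tank's rail

ROBOT

A 6-joint arm with a two-finger parallel gripper is mounted at the origin on a cart in front of the work surface, level with it; the furniture and walls round the work are solid. World frame = base frame: x ahead of the robot, y to its left, z up, the work surface at z = 0. Lengths are in m, angles in rad, forces in N, time in s.
With the tool pointing down it reaches from about 0.4 to 0.825 m from the base axis. Payload 7 kg.
Tool frame: the origin (TCP) lies on the centre line of the jaws, within the pads' length; the fingertips stand arm.tip_reach ahead of it and the grasp point (between the pads) lies 5 mm behind it (arm.tip_reach is the distance from the TCP to the fingertips, in m); z points along the fingers, y is the line along which they close (so a half turn about z gives the same grasp; the last joint's range is limited). The gripper opens to 88 mm and grips with 3 to 60 N. Pads are 19 mm wide; open, the fingers measure 130 mm over their backs; the gripper's body (78 mm by 193 mm) begins 47 mm behind the grasp point.
Start: joints at [1.628, 0.359, 0.012, 0, -1.224, -0.288], TCP at [0.154, 0.657, 0.241] pointing down, gripper open.
Joint ranges: [-3.07, 3.07], [-1.43, 2.12], [-1.02, 1.25], [-3.03, 1.67], [-3.05, -0], [-3.03, 3.03]. Speed limits (rad/s): [2.39, 2.39, 3.01, 3.14, 3.14, 3.14].

INTERFACE

Orientations are given as [roll, pitch, yaw] about the fixed x, y, z axes, in that order (R = Rz(yaw) Ry(pitch) Rx(roll)).
In Python, from station import status, optics, order, arm gives the robot as it stands. The module is installed in compiled form; this text tells all that it offers.
- The arm moves only by the shell command python3 -m jog 'ROWS' [FORCE]. ROWS is JSON, a list of rows, each a list of 3 entries, a list of its own where there are three numbers: the gripper command: -1 is shut, 1 is fully open, values between are in proportion, then the shift along the tool's x, y, z in mm, then the turn about the tool's z in rad. A call has 1 to 20 rows; each row is the pose to reach, as a shift and turn from the pose commanded when the call began, along the tool's axes at that moment; what a row does not reach only later rows make up. A row lasts 1/8 s, in which the tool goes at most 62.5 mm and 10.7 degrees, less where a joint would pass 70% of its speed; a pose out of reach is approached as far as the arm can. A call with a gripper value outside its range is refused whole. The fingers move at their own pace and stop on an object; FORCE is the grip in N (left out, the last holds). Time passes only in rows, so rows that repeat a pose let the fingers close. It gives the time, the measured TCP pose, the force, the opening and the grip force at its end, in the units of the state.
- status.get_state(): the state, without advancing time (a new reading comes with each control period).
- optics.grab_frame(name): name is "side" or "top" or "wrist"; returns a dict with "color" (400x640x3 uint8, red, green, blue), "mtx" (3x3 intrinsics, pixels), "cam_to_world" (4x4, takes a point from camera to world coordinates). Camera axes: x right, y down, z forward; pixel columns grow to the right and rows downward; lengths in m; the calibration is good to about 2 mm. The wrist camera is an equidistant fisheye: a pixel r from the principal point sees the ray r / f radians off the axis. A picture is of the moment at which its call begins. There is no depth.
- order.job_done(): hands the job in; it is judged then, once.
The state is a dict: "t": time; "q": joint angles; "qd": joint speeds; "joint_efforts": joint torques, N m; "eef_pos": TCP position; "ee_rot": TCP orientation; "force": force on the tool from outside, world axes, zero at the start; "moment": the same for the moment, N m; "width": finger opening in m; "gripper_force": force on a finger pad.
Only numpy, scipy, OpenCV 4.12 (cv2) and the standard library are available. Lean on these libraries where they do the work, as an engineer would, in place of code of your own. Each camera call takes 0.05 s, during which the arm holds its last target. There are 200 camera calls.

TASK

Pick up the small steel basket by its black grip tab and hook its bent lip over the notched metal rail on the near wall of the white rinse tank, so that the cup hangs inside the tank. Ease it gently along the rail until its bridge drops into the notch, seat it fully down in the notch and let go, without forcing it against the tank or shifting the glassware standing about.

Things in the scene. Friction and masses are not known exactly. Their poses are not given: they have to be found in the camera images.
- basket: Loose perforated steel basket, 0.1 to 0.2 kg, upright on the bench. Origin: centre of the cup's underside; z up. Open cup 50 (x) by 70 (y) by 50 mm high. On its -x side a neck plate (56 wide in y, outer face x = -31, from z = 27 up) rises to a flat bridge, whose far end bends down as the lip.
- tab (a point): Middle of the basket's black grip tab at the height to grip: (-36, 0, 93) in the basket's frame, axes alike. The tab, 10 mm thick in x and 34 wide in y, stands on the bridge from z = 68 to 110; grip it across its 10 mm.
- bridge (a point): Middle of the underside of the bridge, in the middle of the throat: (-37.5, 0, 62) in the basket's frame, axes alike. Bridge 30 mm wide in y, 6 thick. The throat between neck plate and lip is 13 wide in x and takes the 9 thick rail.
- lip (a point): Lower end of the basket's lip, inner face: (-44, 0, 42) in the basket's frame, axes alike. Lip 30 mm wide in y, 3 thick; below this point a short flare leans outward to about x = -50, z = 36.
- tank: Fixed open white rinse tank, outside 130 (x) by 200 (y) by 85 mm high, walls and floor 5. Origin: centre of its underside. Its -x wall (along y) faces the robot and carries an aluminium rail, 164 long and 9 thick, centred on the wall's thickness. With the cup inside, the basket can go 55 mm either way along y.
- rail_wall (a point): Above the middle of the tank's -x wall, level with the rail's shoulder tops: (-62.5, 0, 97) mm in the tank's frame, axes alike. The rail's one notch, 34 wide in y, 10 deep (floor at tank z = 87), lies unmeasured, its centre anywhere within 20 of this point along y: see it or feel for it, sliding lightly on the shoulders either side. Over 45 N of contact, even as a knock, is too much: meet it at 10 mm/s.
- beaker_0: Loose bystander: glass beaker, 50 wide, 58 high; origin under its centre. Leave it.
- beaker_1: Loose bystander: small glass beaker, 42 wide, 48 high; origin under its centre. Leave it.
- vial_0: Loose bystander: vial with a cap, 27 wide, 56 high; origin under its centre. Leave it.
- vial_3: Loose bystander: small vial with a cap, 23 wide, 46 high; origin under its centre. Leave it.
Things that resemble listed ones, but are neither listed nor needed, are in the scene too. There is more than one size of the basket; the one meant has the size given above.

How it is judged:
By the outcome, as a careful person would: the job done as asked, in the order asked, and still so for the second after the job is handed in, with the robot touching nothing.
It also fails if it takes over 64 s, if anything falls off the work surface, if the arm or the gripper's body presses on something with over 40 N, if the wrist force passes 120 N, or if a joint passes its speed limit or range.

## Working session

There is one attempt and no reset: what is moved stays moved. The work goes in short steps, Python scripts to look and compute and a shell command to move; the robot and the scene stay as the last step left them, time stands still between calls to the robot, and variables do not carry over. Pictures are saved under pics/ and viewed, at most 10 in all, crops included, and the job is handed in when it is done.

```bash
mkdir -p pics; python3 - <<'E'
from station import status, optics, arm
import cv2, numpy as np, pickle
s=status.get_state(); print(s); print(arm.tip_reach)
for n in ("side","top","wrist"):
    f=optics.grab_frame(n); cv2.imwrite(f"pics/{n}0.png",f["color"][:,:,::-1]); pickle.dump(f,open(f"pics/{n}0.pkl","wb"))
    print(n,np.round(f["mtx"],1).tolist(),np.round(f["cam_to_world"],3).tolist())
E
```

```text
{'t': 0.0, 'q': array([ 1.62806622e+00,  3.59394356e-01,  1.10716528e-02, -3.26318986e-04,
       -1.22409374e+00, -2.88108440e-01]), 'qd': array([ 1.12627065e-03, -3.27456868e-04,  3.84331748e-04, -3.93667276e-04,
       -6.37982591e-05,  7.55418873e-05]), 'joint_efforts': array([-2.09575366e-03, -5.82708871e+01,  2.93062609e+01,  6.99722975e+00,
        6.91663125e-03, -1.56422452e-04]), 'eef_pos': array([0.15435578, 0.65664687, 0.2396277 ]), 'ee_rot': array([ 3.13995215e+00, -1.66262392e-04, -2.30949539e-01]), 'force': array([-0.76783007, -0.2051018 ,  0.4226435 ]), 'moment': array([-0.00750887,  0.03521956,  0.03927022]), 'gripper_force': 0.0, 'width': 0.0875339287238353}
0.014
side [[413.7, 0.0, 325.5], [0.0, 413.7, 194.6], [0.0, 0.0, 1.0]] [[-0.921, -0.18, 0.346, 0.236], [-0.389, 0.448, -0.805, 0.762], [-0.01, -0.876, -0.482, 0.657], [0.0, 0.0, 0.0, 1.0]]
top [[498.8, 0.0, 326.0], [0.0, 498.8, 205.5], [0.0, 0.0, 1.0]] [[0.007, -0.988, 0.152, 0.41], [-1.0, -0.006, 0.01, -0.168], [-0.009, -0.152, -0.988, 1.54], [0.0, 0.0, 0.0, 1.0]]
wrist [[309.7, 0.0, 320.0], [0.0, 309.7, 196.5], [0.0, 0.0, 1.0]] [[-0.228, -0.935, -0.272, 0.227], [-0.974, 0.22, 0.063, 0.64], [0.001, 0.279, -0.96, 0.384], [0.0, 0.0, 0.0, 1.0]]
```

View pics/side0.png

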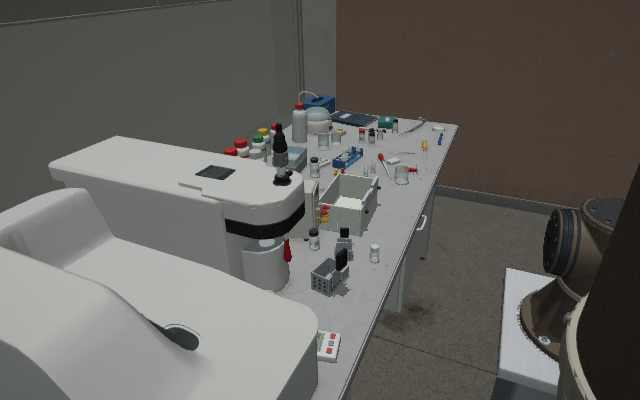

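View pics/top0.png

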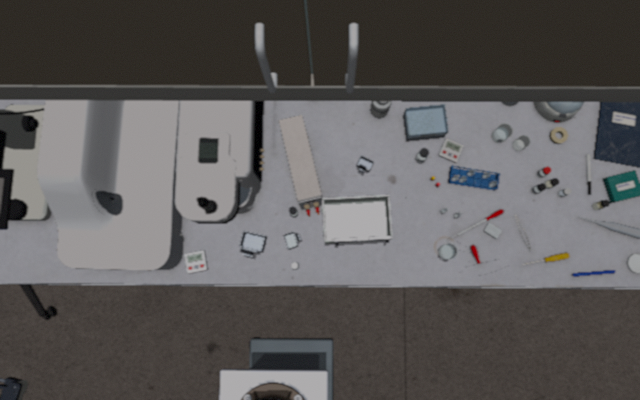

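The side view shows a large perforated basket with a black tab at (327,275), a smaller one at (344,240), and the tank at (347,205). In the top view, the candidates for the basket are (253,243), (292,240) and (366,164); the tank is at (357,220). I'll check these in one close crop.

```bash
python3 - <<'E'
import cv2, numpy as np
t=cv2.imread('pics/top0.png'); s=cv2.imread('pics/side0.png')
a=cv2.resize(t[145:285,230:400],None,fx=4,fy=4,interpolation=cv2.INTER_CUBIC)[:, :680]
b=cv2.resize(s[165:300,290:390],None,fx=4,fy=4,interpolation=cv2.INTER_CUBIC)
cv2.imwrite('pics/c1.png',a); cv2.imwrite('pics/c2.png',b)
E
```

```text
(no output)
```

View pics/c1.png

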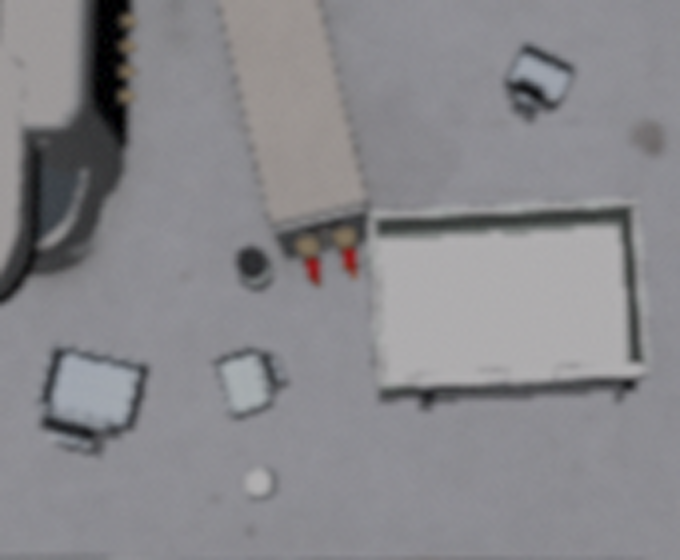

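View pics/c2.png

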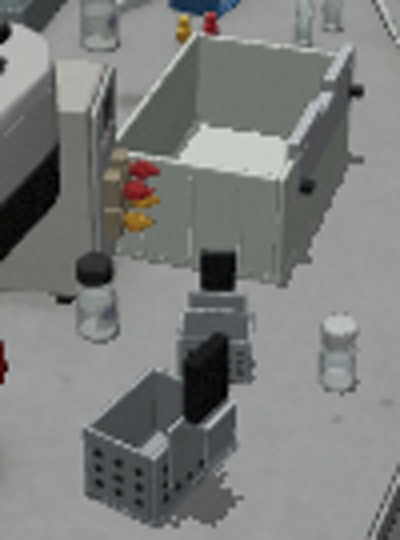

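The top crop shows the big basket (cup about 23 × 18 px, so 70 × 50 mm) at full-frame (253,243), tab along (241,250)–(256,255). The decoys at (291,240) and (365,164) are clearly smaller. The side crop shows a notch in the rail at about (369,192) full-frame. I choose the big one. Next I triangulate the tab and the tall machine beside it.

```bash
cat > h.py <<'E'
import numpy as np, cv2, pickle
def ray(f,p):
    K=f["mtx"];T=f["cam_to_world"]
    d=np.array([(p[0]-K[0,2])/K[0,0],(p[1]-K[1,2])/K[1,1],1.])
    if f.get("fish"):
        r=np.hypot(d[0],d[1]); d=np.array([d[0]/r*np.sin(r),d[1]/r*np.sin(r),np.cos(r)]) if r>1e-9 else np.array([0,0,1.])
    return T[:3,3],T[:3,:3]@d
def plane(f,p,z):
    o,d=ray(f,p); return o+d*(z-o[2])/d[2]
def tri(*fp):
    A=np.zeros((3,3));b=np.zeros(3)
    R=[ray(f,p) for f,p in fp]
    for o,d in R:
        d=d/np.linalg.norm(d);P=np.eye(3)-np.outer(d,d);A+=P;b+=P@o
    x=np.linalg.solve(A,b); e=[np.linalg.norm(np.cross(x-o,d/np.linalg.norm(d))) for o,d in R]
    return np.round(x,4),np.round(e,4)
E
python3 - <<'E'
from h import *
t=pickle.load(open('pics/top0.pkl','rb'));s=pickle.load(open('pics/side0.pkl','rb'))
C=lambda u,v:(230+u/4,145+v/4); S=lambda u,v:(290+u/4,165+v/4)
print('knob',tri((t,(207,204)),(s,(282,178))),'disp',tri((t,(207,150)),(s,(215,172))))
print('tab top mid',tri((t,C(74,431)),(s,S(206,349))))
for z in (0.05,):
  for c in [(57,347),(145,368),(127,432),(45,412)]: print('rim',np.round(plane(t,C(*c),z),3))
print('tabtop L,R',[np.round(plane(t,C(*c),.11),3) for c in [(45,422),(103,440)]])
print('tank rim',[np.round(plane(t,C(*c),.085),3) for c in [(370,212),(632,205),(645,375),(380,392)]])
print('tank tri near/far corners', tri((t,C(632,205)),(s,S(352,48))), tri((t,C(370,212)),(s,S(197,38))))
for p in [(150,268),(60,260),(262,100),(240,212),(215,220)]:
  print('machine',p,[np.round(plane(t,p,z),2)[:2].tolist() for z in (0,.15,.3)])
E
```

```text
knob (array([0.5984, 0.1419, 0.3033]), array([0.0045, 0.0045])) disp (array([0.744 , 0.1519, 0.2938]), array([0.001, 0.001]))
tab top mid (array([0.4947, 0.0691, 0.104 ]), array([0.0024, 0.0024]))
rim [0.558 0.092 0.05 ]
rim [0.543 0.026 0.05 ]
rim [0.495 0.038 0.05 ]
rim [0.51  0.099 0.05 ]
tabtop L,R [array([0.498, 0.088, 0.11 ]), array([0.486, 0.046, 0.11 ])]
tank rim [array([ 0.657, -0.143,  0.085]), array([ 0.663, -0.336,  0.085]), array([ 0.537, -0.344,  0.085]), array([ 0.523, -0.151,  0.085])]
tank tri near/far corners (array([ 0.5997, -0.3459,  0.094 ]), array([0.0618, 0.0618])) (array([ 0.6158, -0.1516,  0.1786]), array([0.0255, 0.0255]))
machine (150, 268) [[0.45, 0.39], [0.45, 0.33], [0.44, 0.28]]
machine (60, 260) [[0.47, 0.67], [0.47, 0.59], [0.46, 0.5]]
machine (262, 100) [[0.99, 0.06], [0.93, 0.04], [0.88, 0.01]]
machine (240, 212) [[0.63, 0.12], [0.6, 0.09], [0.58, 0.06]]
machine (215, 220) [[0.6, 0.19], [0.58, 0.16], [0.56, 0.12]]
```

```bash
python3 - <<'E'
from h import *
s=cv2.imread('pics/side0.png'); t=cv2.imread('pics/top0.png')
a=cv2.resize(s[150:350,200:360],None,fx=3,fy=3,interpolation=cv2.INTER_CUBIC)
b=cv2.resize(t[165:285,160:265],None,fx=3,fy=3,interpolation=cv2.INTER_CUBIC); b=cv2.copyMakeBorder(b,0,600-b.shape[0],0,0,cv2.BORDER_CONSTANT)
cv2.imwrite('pics/c3.png',np.hstack([a,b]))
E
```

```text
(no output)
```

View pics/c3.png

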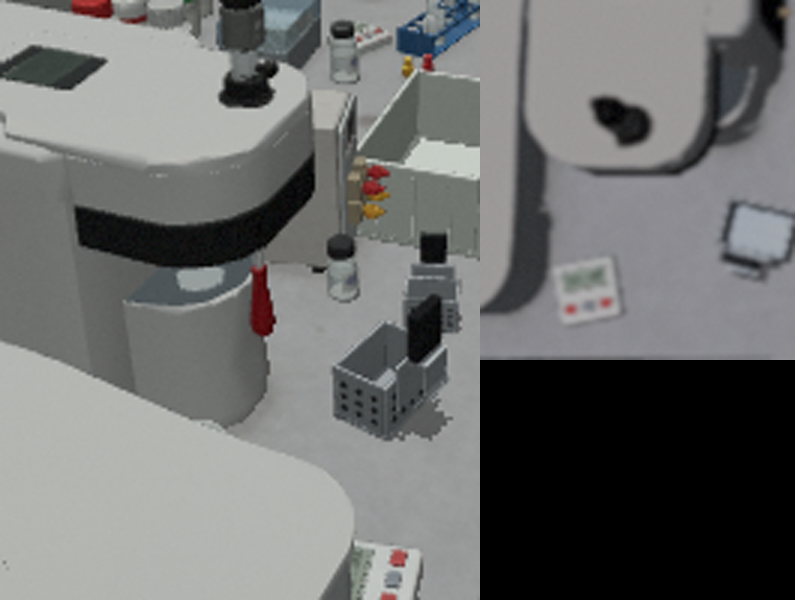

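The crop shows an overhanging machine nose (top at side (305,183), band bottom at (304,213)) close to the basket's +y/+x side. I need its clearance for the gripper body.

```bash
python3 - <<'E'
from h import *
t=pickle.load(open('pics/top0.pkl','rb'));s=pickle.load(open('pics/side0.pkl','rb'))
for z in (.27,.295):
  print(z,'side tangent',np.round(plane(s,(305,185),z),3))
  print([np.round(plane(t,(160+(u-480)/3,165+v/3),z)[:2],3).tolist() for u,v in [(712,60),(712,110),(700,140),(685,158),(660,167),(600,165)]])
o,d=ray(s,(304,213)); 
for k in (.55,.57,.6,.62): print('band bottom at x',k,np.round(o+d*(k-o[0])/d[0],3))
E
```

```text
0.27 side tangent [0.568 0.095 0.27 ]
[[0.658, 0.076], [0.614, 0.074], [0.588, 0.083], [0.573, 0.096], [0.565, 0.117], [0.566, 0.169]]
0.295 side tangent [0.547 0.138 0.295]
[[0.653, 0.071], [0.61, 0.069], [0.585, 0.078], [0.569, 0.091], [0.562, 0.111], [0.563, 0.162]]
band bottom at x 0.55 [0.55  0.14  0.234]
band bottom at x 0.57 [0.57  0.101 0.207]
band bottom at x 0.6 [0.6   0.041 0.166]
band bottom at x 0.62 [0.62  0.002 0.139]
```

```bash
python3 -m jog '[[0,[0,0,-60],0],[0,[20,20,-100],0],[0,[53,58,-100],0],[0,[106,116,-100],0],[0,[160,175,-100],0],[0,[200,235,-100],0.1],[0,[245,295,-100],0.2],[0,[284,351,-100],0.35],[0,[305,400,-100],0.52],[0,[340,450,-100],0.7],[0,[370,500,-100],0.88],[0,[405,540,-100],1.06],[0,[438,572,-80],1.24],[0,[438,572,-60],1.42],[0,[438,572,-40],1.6],[0,[438,572,-20],1.76],[0,[438,572,-20],1.76],[0,[438,572,-20],1.76]]' 20 && python3 - <<'E'
from h import *
from station import optics,status
f=optics.grab_frame('wrist');f['fish']=1; cv2.imwrite('pics/w1.png',f["color"][:,:,::-1]); pickle.dump(f,open('pics/w1.pkl','wb'))
E
```

```text
t: 2.4
eef_pos: [0.4503, 0.0001, 0.2614]
ee_rot: [-3.141, 0.0, -1.987]
force: [-0.3, 0.8, -0.7]
width: 0.0442
gripper_force: 0.0
```

View pics/w1.png

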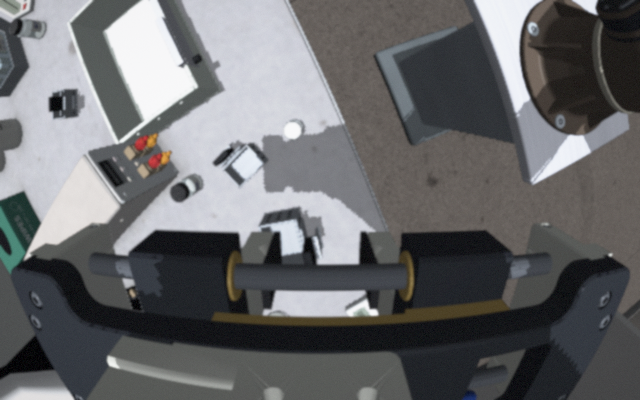

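The wrist view shows the target basket between the fingers at (285,232), the small decoy at (240,160), and the tank with its rail at (150,70), right of centre. The top and side position is good to about 3 mm, well inside the finger opening. I'll straddle the tab 11° over-rotated and a little to -y to clear the nose, then close.

```bash
python3 -m jog '[[0,[-36,-6,0],0],[0,[-73,-12,0],0],[0,[-73,-12,0],0],[0,[-73,-12,40],0],[0,[-73,-12,80],0],[0,[-73,-12,120],0],[0,[-73,-12,145],0],[0,[-73,-12,160],0],[0,[-73,-12,170],0],[0,[-73,-12,173],0],[0,[-73,-12,173],0]]' && python3 -m jog '[[-1,[0,0,0],0],[-1,[0,0,0],0],[-1,[0,0,0],0],[-1,[0,0,0],0],[-1,[0,0,0],0],[-1,[0,0,0],0]]' 10
```

```text
t: 3.82
eef_pos: [0.491, 0.062, 0.0881]
ee_rot: [-3.141, 0.001, -1.991]
force: [0.3, 0.0, 0.6]
width: 0.0439
gripper_force: 0.0
t: 4.58
eef_pos: [0.4911, 0.062, 0.0878]
ee_rot: [-3.141, 0.001, -1.991]
force: [1.9, -0.1, 1.8]
width: 0.0107
gripper_force: 9.6
```

```bash
python3 -m jog '[[-1,[0,0,0],0],[-1,[0,0,-8],0],[-1,[0,0,-25],0],[-1,[0,0,-60],0],[-1,[0,0,-95],0],[-1,[0,0,-130],0],[-1,[0,0,-150],0],[-1,[25,0,-150],0],[-1,[60,0,-150],-0.12],[-1,[90,0,-150],-0.25],[-1,[100,0,-150],-0.37],[-1,[100,0,-150],-0.47],[-1,[100,0,-150],-0.47],[-1,[100,0,-150],-0.47]]' 30 && python3 - <<'E'
from h import *
from station import optics,status
ims=[]
for n in ('wrist','side','top'):
    f=optics.grab_frame(n); f['fish']=n=='wrist'; pickle.dump(f,open(f'pics/{n}2.pkl','wb')); ims.append(np.ascontiguousarray(f["color"][:,:,::-1]))
a=cv2.resize(ims[0][0:240,80:480],None,fx=2,fy=2,interpolation=cv2.INTER_CUBIC)[:, :800]
b=cv2.resize(ims[1][150:270,300:400],None,fx=1,fy=1)
cv2.imwrite('pics/w2.png',a)
E
```

```text
t: 6.32
eef_pos: [0.4492, -0.0298, 0.2371]
ee_rot: [3.14, -0.0, -1.523]
force: [-0.6, 0.3, -1.7]
width: 0.0097
gripper_force: 29.6
```

View pics/w2.png

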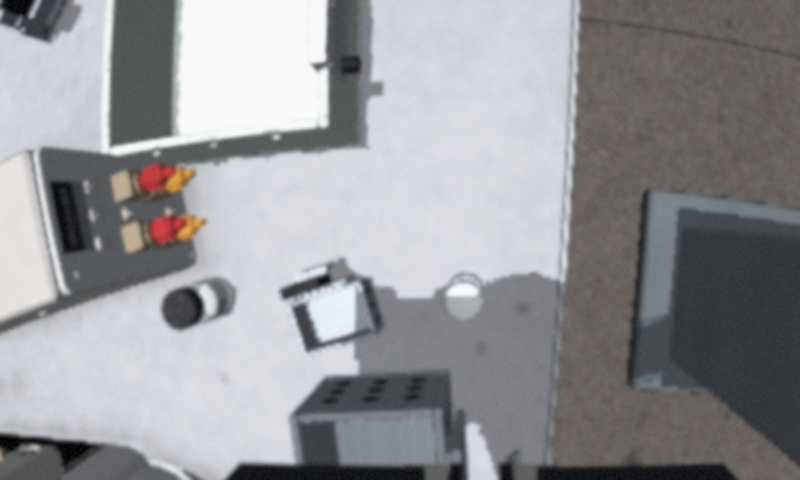

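The wrist crop shows the held basket hanging true between the jaws (bottom), the near tank corner at crop (327,127), and the rail's start at about (325,65). I'll move alongside to see the notch, taking two wrist positions.

```bash
python3 -m jog '[[-1,[30,15,0],0],[-1,[60,34,0],0],[-1,[90,34,0],0],[-1,[98,34,0],0],[-1,[98,34,0],0],[-1,[98,34,0],0]]' && python3 -c "
from h import *
from station import optics
f=optics.grab_frame('wrist');f['fish']=1;pickle.dump(f,open('pics/w3.pkl','wb'))" && python3 -m jog '[[-1,[30,0,0],0],[-1,[50,0,0],0],[-1,[50,0,0],0],[-1,[50,0,0],0]]' && python3 - <<'E'
from h import *
from station import optics
f=optics.grab_frame('wrist');f['fish']=1;pickle.dump(f,open('pics/w4.pkl','wb'))
g=pickle.load(open('pics/w3.pkl','rb'))
c=[cv2.resize(x['color'][0:200,130:330,::-1],None,fx=2,fy=3,interpolation=cv2.INTER_CUBIC) for x in (g,f)]
cv2.imwrite('pics/w34.png',np.hstack(c))
E
```

```text
t: 7.22
eef_pos: [0.4209, -0.1285, 0.2375]
ee_rot: [3.141, 0.0, -1.521]
force: [0.1, 0.1, -1.5]
width: 0.0099
gripper_force: 29.8
t: 7.78
eef_pos: [0.4234, -0.1784, 0.2375]
ee_rot: [3.141, 0.0, -1.521]
force: [0.2, 0.6, -1.5]
width: 0.0098
gripper_force: 29.8
```

View pics/w34.png

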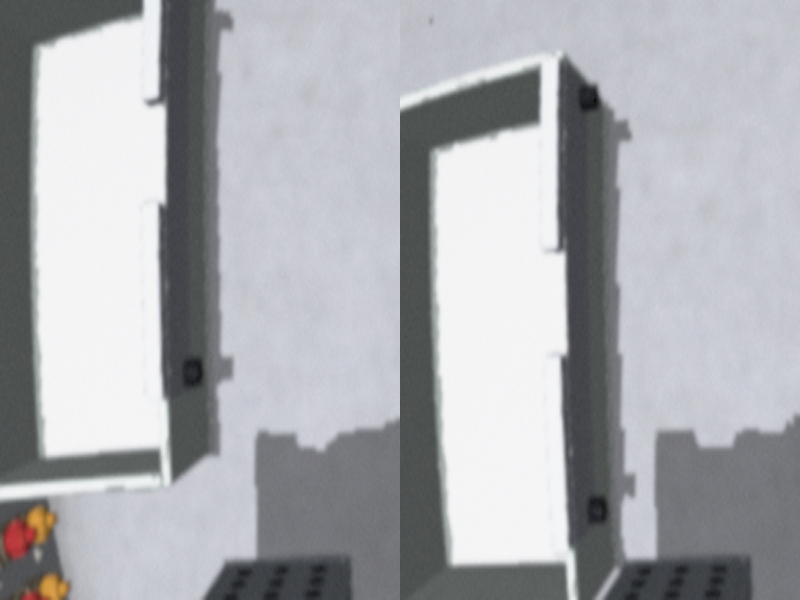

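The pair shows the notch clearly. In the left panel it lies between rows 101 and 202 at column 152, and in the right panel between rows 248 and 354 at about column 555. The rail's near end is at about row 395 left and 555 right.

```bash
python3 - <<'E'
from h import *
g=pickle.load(open('pics/w3.pkl','rb'));f=pickle.load(open('pics/w4.pkl','rb'))
L=lambda c,r:(130+c/2,r/3); R=lambda c,r:(130+(c-400)/2,r/3)
pts={'far edge':((152,101),(551,248)),'near edge':((152,202),(556,354)),'rail near end':((153,396),(562,555))}
for k,(a,b) in pts.items():
    print(k,'tri',tri((g,L(*a)),(f,R(*b))),'pl',np.round(plane(g,L(*a),.097)[:2],4),np.round(plane(f,R(*b),.097)[:2],4))
print('rail far end',np.round(plane(f,R(550,57),.097),4))
t=pickle.load(open('pics/top0.pkl','rb'))
print('tank corners wrist', [np.round(plane(f,R(*p),.085),4) for p in [(560,52),(575,590)]], np.round(plane(g,L(166,484),.085),4))
# find dark held basket tab/lip in side view for in-hand check
E
```

```text
far edge tri (array([ 0.5388, -0.2772,  0.0896]), array([0., 0.])) pl [ 0.5358 -0.2754] [ 0.536  -0.2766]
near edge tri (array([ 0.5349, -0.2423,  0.0925]), array([0.0005, 0.0005])) pl [ 0.5337 -0.2417] [ 0.5326 -0.2425]
rail near end tri (array([ 0.5258, -0.1804,  0.1114]), array([0.0004, 0.0004])) pl [ 0.5317 -0.1791] [ 0.5307 -0.1766]
rail far end [ 0.5406 -0.3406  0.097 ]
tank corners wrist [array([ 0.5401, -0.3456,  0.085 ]), array([ 0.5283, -0.1611,  0.085 ])] [ 0.5296 -0.1483  0.085 ]
```

```bash
python3 - <<'E'
from h import *
f=pickle.load(open('pics/wrist2.pkl','rb')); h=pickle.load(open('pics/w4.pkl','rb'))
def tool(p,tcp,yaw):
    d=np.array(p)-tcp; return np.round([d[0]*np.cos(yaw)+d[1]*np.sin(yaw), d[0]*np.sin(yaw)-d[1]*np.cos(yaw), -d[2]],4)
C=lambda c,r:(80+c/2,r/2)
for c in [(325,373),(450,372)]:
    print('bottom edge tool',tool(plane(f,C(*c),.149),np.array([.4492,-.0298,.2371]),-1.523))
for c in [(292,414),(450,402)]:
    print('rim edge tool',tool(plane(f,C(*c),.199),np.array([.4492,-.0298,.2371]),-1.523))
# edge of the cup in gray in w4: row profile
im=cv2.cvtColor(h['color'],cv2.COLOR_RGB2GRAY)[175:235,200:330]
cv2.imwrite('pics/cup.png',np.hstack([cv2.resize(im,None,fx=6,fy=6,interpolation=cv2.INTER_CUBIC)[:, :780]]))
s=pickle.load(open('pics/side2.pkl','rb'))
cv2.imwrite('pics/side2.png',s['color'][:,:,::-1])
E
```

```text
bottom edge tool [ 0.0153 -0.0607  0.0881]
bottom edge tool [ 0.0156 -0.0109  0.0881]
rim edge tool [ 0.0147 -0.0596  0.0381]
rim edge tool [ 0.0188 -0.0086  0.0381]
```

View pics/cup.png

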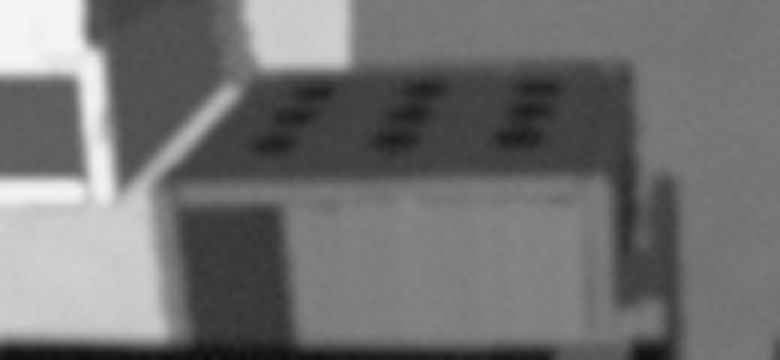

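The cup edges fit the predicted x to 0.3 mm (tool y −11 and −61). However, the cup's centre is about 19 mm off along the tab, because the basket pivoted when the jaws closed. That is a weak grip, so I'll set it down on the free bench here and regrip it centrally.

```bash
python3 -m jog '[[-1,[0,0,30],0],[-1,[0,0,70],0],[-1,[0,0,110],0],[-1,[0,0,135],0],[-1,[0,0,144],0],[-1,[0,0,146],0],[-1,[0,0,148],0],[-1,[0,0,149],0],[-1,[0,0,149.5],0],[-1,[0,0,149.5],0],[-0.5,[0,0,149.5],0],[-0.5,[0,0,149.5],0],[-0.5,[0,0,149.5],0],[-0.5,[-10,0,149.5],0],[-0.5,[-19,0,149.5],0],[-0.5,[-19,0,149.5],0]]' && python3 -m jog '[[-1,[0,0,0],0],[-1,[0,0,0],0],[-1,[0,0,0],0],[-1,[0,0,0],0]]' 30 && python3 -m jog '[[-1,[0,0,-10],0],[-1,[0,0,-50],0],[-1,[0,0,-100],0],[-1,[0,0,-120],0],[-1,[0,0,-120],0],[-1,[0,0,-120],0]]' && python3 - <<'E'
from h import *
from station import optics,status
f=optics.grab_frame('wrist');f['fish']=1;pickle.dump(f,open('pics/w5.pkl','wb'))
im=f['color'][175:240,200:330,::-1]
cv2.imwrite('pics/cup2.png',cv2.resize(im,None,fx=6,fy=6,interpolation=cv2.INTER_CUBIC))
print(status.get_state()['eef_pos'],status.get_state()['ee_rot'])
E
```

```text
t: 9.82
eef_pos: [0.4224, -0.1593, 0.0882]
ee_rot: [-3.141, 0.0, -1.519]
force: [0.1, 0.6, -0.1]
width: 0.022
gripper_force: 0.0
t: 10.32
eef_pos: [0.4223, -0.1601, 0.0879]
ee_rot: [3.141, 0.0, -1.521]
force: [0.1, -0.4, -1.8]
width: 0.0096
gripper_force: 30.0
t: 11.08
eef_pos: [0.4217, -0.16, 0.2073]
ee_rot: [3.141, 0.0, -1.521]
force: [-0.8, 0.3, -2.1]
width: 0.0096
gripper_force: 30.0
[ 0.42156725 -0.15999832  0.20700166] [ 3.13967309e+00  3.01557481e-04 -1.52103790e+00]
```

View pics/cup2.png

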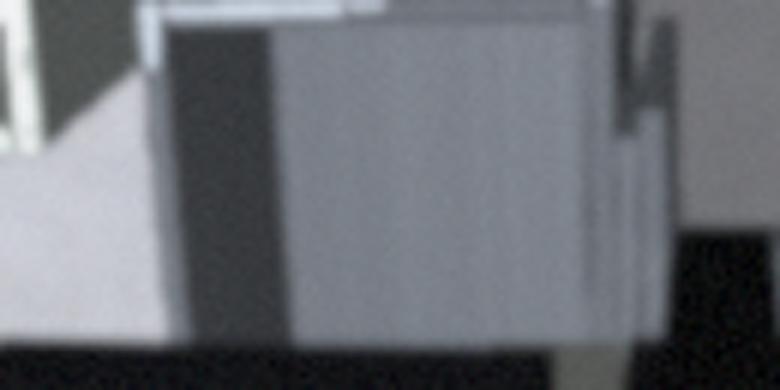

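The crop shows the cup's rim now at row ~178 full-frame (was ~205). The bridge and lip edge are at about (306,193), right of the cup. I'll compute the new in-hand offset and the shift to the rail.

```bash
python3 - <<'E'
from h import *
f=pickle.load(open('pics/w5.pkl','rb')); tcp=np.array([.4216,-.16,.207]); yaw=-1.521
def tool(p,tcp,yaw):
    d=np.array(p)-tcp; return np.round([d[0]*np.cos(yaw)+d[1]*np.sin(yaw), d[0]*np.sin(yaw)-d[1]*np.cos(yaw), -d[2]],4)
z0=.207-.088
for c,r,z in [(155,20,.05),(610,10,.05),(660,105,.068),(640,105,.068)]:
    print(tool(plane(f,(200+c/6,175+r/6),z0+z),tcp,yaw))
g=pickle.load(open('pics/w4.pkl','rb'));t4=np.array([.4234,-.1784,.2375])
for c,r,z in [(255,68,0),(628,62,0),(160,182,.05),(610,182,.05)]:
    print('w4',tool(plane(g,(200+c/6,175+r/6),.1495+z),t4,yaw))
n=np.array([.5345,-.259,.2]); a=np.radians(3.2)
for off in (0.020,0):
    tab=n+np.array([np.cos(a),np.sin(a),0])*.0015+off*np.array([-np.sin(a),np.cos(a),0])
    print(off,'TCP target',tab,'tool shift',tool(tab,tcp,yaw))
E
```

```text
[ 0.0333 -0.0582  0.038 ]
[ 0.034  -0.0105  0.038 ]
[ 0.029 -0.005  0.02 ]
[ 0.029  -0.0068  0.02  ]
w4 [ 0.0154 -0.0607  0.088 ]
w4 [ 0.0161 -0.0112  0.088 ]
w4 [ 0.0157 -0.059   0.038 ]
w4 [ 0.0159 -0.0107  0.038 ]
0.02 TCP target [ 0.53488123 -0.23894745  0.2       ] tool shift [ 0.0845 -0.1092  0.007 ]
0 TCP target [ 0.53599766 -0.25891627  0.2       ] tool shift [ 0.1045 -0.1093  0.007 ]
```

Centre offset is now about −1 mm. Moving over the rail 20 mm to the +y side of the notch, then down to just above lip contact.

```bash
python3 -m jog '[[-1,[30,0,-20],0],[-1,[60,0,-20],0],[-1,[85,0,-20],0],[-1,[85,-25,-20],0],[-1,[85,-60,-20],0],[-1,[85,-95,-20],-0.005],[-1,[85,-109,-20],-0.005],[-1,[85,-109,-20],-0.005],[-1,[85,-109,-10],-0.005],[-1,[85,-109,10],-0.005],[-1,[85,-109,30],-0.005],[-1,[85,-109,45],-0.005],[-1,[85,-109,50],-0.005],[-1,[85,-109,50],-0.005],[-1,[85,-109,50],-0.005]]'
python3 - <<'E'
from station import status; s=status.get_state(); print(s['force'],s['moment'],s['ee_rot'],s['eef_pos'])
E
```

```text
t: 13.0
eef_pos: [0.5359, -0.2396, 0.1586]
ee_rot: [-3.14, -0.0, -1.516]
force: [-0.7, 0.3, -1.8]
width: 0.0097
gripper_force: 30.0
[-0.69336473  0.28889526 -1.76158505] [ 0.1087658   0.00031984 -0.04059729] [-3.14046488e+00 -2.41093782e-04 -1.51579223e+00] [ 0.53585987 -0.23956916  0.15858329]
```

```bash
python3 -m jog '[[-1,[0,0.7,1.2],0],[-1,[0,0.7,2.4],0],[-1,[0,0.7,3.6],0],[-1,[0,0.7,4.8],0],[-1,[0,0.7,6],0],[-1,[0,0.7,7.2],0],[-1,[0,0.7,8.4],0],[-1,[0,0.7,9.6],0],[-1,[0,0.7,10.8],0],[-1,[0,0.7,12],0],[-1,[0,0.7,12],0]]'; python3 -m jog '[[-1,[0,0,1.2],0],[-1,[0,0,2.4],0],[-1,[0,0,3.6],0],[-1,[0,0,4.8],0],[-1,[0,0,6],0],[-1,[0,0,7.2],0],[-1,[0,0,7.2],0]]'
```

```text
t: 14.38
eef_pos: [0.5352, -0.2395, 0.1461]
ee_rot: [-3.141, -0.0, -1.516]
force: [3.6, 0.0, -0.6]
width: 0.0097
gripper_force: 30.0
t: 15.25
eef_pos: [0.5352, -0.2395, 0.1389]
ee_rot: [-3.141, -0.0, -1.516]
force: [4.1, 0.5, 0.1]
width: 0.0097
gripper_force: 30.0
```

The +x force means the neck plate rubs the rail, so I'll shift about 1.3 mm to +x and carry on.

```bash
python3 -m jog '[[-1,[0,-0.5,0],0],[-1,[0,-1,0],0],[-1,[0,-1.3,0],0],[-1,[0,-1.3,0],0]]'; python3 -m jog '[[-1,[0,0,1.2],0],[-1,[0,0,2.4],0],[-1,[0,0,3.6],0],[-1,[0,0,4.8],0],[-1,[0,0,6],0],[-1,[0,0,7.2],0],[-1,[0,0,8.4],0],[-1,[0,0,9.6],0],[-1,[0,0,10.8],0],[-1,[0,0,10.8],0]]'
```

```text
t: 15.75
eef_pos: [0.5354, -0.2394, 0.1384]
ee_rot: [3.14, 0.0, -1.516]
force: [1.8, -0.1, 0.5]
width: 0.0096
gripper_force: 30.0
t: 17.0
eef_pos: [0.536, -0.2394, 0.128]
ee_rot: [3.141, 0.0, -1.516]
force: [-0.9, -0.6, -2.0]
width: 0.0101
gripper_force: 30.0
```

```bash
python3 -m jog '[[-1,[0,0,1],0],[-1,[0,0,2],0],[-1,[0,0,3],0],[-1,[0,0,3.7],0],[-1,[0,0,3.7],0]]'; python3 -m jog '[[-1,[0,0,0.6],0],[-1,[0,0,1.2],0],[-1,[0,0,1.8],0],[-1,[0,0,1.8],0]]'
```

```text
t: 17.62
eef_pos: [0.536, -0.2394, 0.1243]
ee_rot: [3.141, 0.0, -1.516]
force: [-0.4, -0.3, -1.8]
width: 0.0099
gripper_force: 30.0
t: 18.12
eef_pos: [0.5361, -0.2395, 0.1227]
ee_rot: [-3.141, -0.0, -1.516]
force: [-0.3, 1.3, 0.4]
width: 0.0102
gripper_force: 30.0
```

Resting lightly on the shoulder (about 2 N). Sliding toward the notch.

```bash
python3 -m jog '[[-1,[0,0,0.4],0],[-1,[1.2,0,0.4],0],[-1,[2.4,0,0.4],0],[-1,[3.6,0,0.4],0],[-1,[4.8,0,0.4],0],[-1,[6,0,0.4],0],[-1,[7.2,0,0.4],0],[-1,[8.4,0,0.4],0],[-1,[9.6,0,0.4],0],[-1,[10.8,0,0.4],0],[-1,[12,0,0.4],0],[-1,[12,0,0.4],0]]'; python3 -m jog '[[-1,[1,0,0],0],[-1,[2,0,0],0],[-1,[3,0,0],0],[-1,[4,0,0],0],[-1,[4,0,0],0]]'
```

```text
t: 19.62
eef_pos: [0.5373, -0.2514, 0.1225]
ee_rot: [-3.14, -0.0, -1.516]
force: [0.1, 3.5, 4.8]
width: 0.0099
gripper_force: 30.0
t: 20.25
eef_pos: [0.5369, -0.2559, 0.1219]
ee_rot: [3.141, -0.001, -1.516]
force: [1.5, -1.4, -1.8]
width: 0.0098
gripper_force: 30.0
```

Contact vanished at y ≈ −0.256: the bridge is at the notch. Two mm more to centre it, then down 10 mm at 10 mm/s.

```bash
python3 -m jog '[[-1,[1,0,0],0],[-1,[2.2,0,0],0],[-1,[2.2,0,0],0]]'; python3 -m jog '[[-1,[0,0,0.6],0],[-1,[0,0,1.2],0],[-1,[0,0,1.8],0],[-1,[0,0,2.4],0],[-1,[0,0,3],0],[-1,[0,0,3],0]]'
```

```text
t: 20.62
eef_pos: [0.5368, -0.2578, 0.1219]
ee_rot: [3.141, 0.0, -1.516]
force: [0.2, -0.3, -1.3]
width: 0.0103
gripper_force: 30.0
t: 21.38
eef_pos: [0.5371, -0.2576, 0.1191]
ee_rot: [3.142, 0.0, -1.516]
force: [1.0, 0.4, -1.2]
width: 0.0097
gripper_force: 30.0
```

Free and dropping in. On down to the notch floor (TCP ≈ 0.113).

```bash
python3 -m jog '[[-1,[0,0,1],0],[-1,[0,0,2],0],[-1,[0,0,3],0],[-1,[0,0,4],0],[-1,[0,0,4.8],0],[-1,[0,0,4.8],0]]'; python3 -m jog '[[-1,[0,0,0.5],0],[-1,[0,0,1],0],[-1,[0,0,1.5],0],[-1,[0,0,1.5],0]]'
```

```text
t: 22.12
eef_pos: [0.5372, -0.2579, 0.1144]
ee_rot: [-3.141, -0.0, -1.516]
force: [0.3, -2.9, 0.0]
width: 0.0097
gripper_force: 30.0
t: 22.62
eef_pos: [0.5372, -0.2578, 0.113]
ee_rot: [-3.141, -0.0, -1.516]
force: [0.5, -4.1, 1.1]
width: 0.0097
gripper_force: 30.0
```

```bash
python3 -m jog '[[-1,[0.5,0,0],0],[-1,[1,0,0],0],[-1,[1,0,0],0]]'; python3 -m jog '[[-1,[0,0,0.4],0],[-1,[0,0,0.8],0],[-1,[0,0,1.2],0],[-1,[0,0,1.2],0]]'
```

```text
t: 23.0
eef_pos: [0.5372, -0.258, 0.1127]
ee_rot: [3.142, 0.001, -1.516]
force: [1.1, 1.4, 0.5]
width: 0.0098
gripper_force: 30.0
t: 23.5
eef_pos: [0.5372, -0.2581, 0.1127]
ee_rot: [-3.141, 0.0, -1.515]
force: [-1.8, 4.8, 11.5]
width: 0.0098
gripper_force: 30.0
```

Seated: exactly 10 mm below the shoulder level, with firm floor contact. Relieving the press, opening, withdrawing straight up and checking.

```bash
python3 -m jog '[[-1,[0,0,-0.6],0],[-1,[0,0,-1],0],[-1,[0,0,-1],0],[-0.5,[0,0,-1],0],[-0.5,[0,0,-1],0],[-0.5,[0,0,-1],0],[-0.5,[0,0,-1],0],[-0.5,[0,0,-5],0],[-0.5,[0,0,-15],0],[-0.5,[0,0,-40],0],[-0.5,[0,0,-80],0],[-0.5,[0,0,-120],0],[-0.5,[-80,0,-130],0],[-0.5,[-110,0,-130],0],[-0.5,[-110,0,-130],0],[-0.5,[-110,0,-130],0]]'
python3 - <<'E'
from h import *
from station import optics
f=optics.grab_frame('wrist');f['fish']=1;pickle.dump(f,open('pics/w6.pkl','wb'))
t=optics.grab_frame('top');t0=pickle.load(open('pics/top0.pkl','rb'))
# black tab (dark pixels) in the top view near the notch, and its height from the wrist view
for n,im,fr in (('top',t,t),('wrist',f,f)):
    T=fr['cam_to_world']; K=fr['mtx']
    p=T[:3,:3].T@(np.array([.536,-.258,.135])-T[:3,3])
    if n=='top': uv=p[:2]/p[2]
    else: uv=p[:2]/np.hypot(*p[:2])*np.arctan2(np.hypot(*p[:2]),p[2])
    u,v=(uv*[K[0,0],K[1,1]]+[K[0,2],K[1,2]])
    g=cv2.cvtColor(im['color'],cv2.COLOR_RGB2GRAY); r=12 if n=='top' else 35
    u0,v0=max(0,int(u)-r),max(0,int(v)-r); w=g[v0:v0+2*r,u0:u0+2*r]
    _,_,st,c=cv2.connectedComponentsWithStats((w<45).astype(np.uint8))
    print(n,'predicted tab top px',round(u,1),round(v,1),[(s[:2]+[u0,v0],s[2:].tolist()) for s in st[1:] if s[4]>8], w.shape)
# moved bystanders: change outside robot/basket
for nm,p in {'vial3':(294,265),'vialblack':(293,211),'smallbasket':(291,240)}.items():
    a=t0['color'][p[1]-9:p[1]+9,p[0]-9:p[0]+9].astype(int);b=t['color'][p[1]-9:p[1]+9,p[0]-9:p[0]+9]
    print(nm,np.abs(a-b).mean().round(1))
E
```

```text
t: 25.5
eef_pos: [0.5313, -0.1487, 0.2424]
ee_rot: [-3.141, -0.0, -1.515]
force: [-0.6, 0.5, -0.0]
width: 0.0225
gripper_force: 0.0
top predicted tab top px 362.7 237.4 [(array([358, 237]), [10, 2, 14])] (24, 24)
wrist predicted tab top px 321.2 66.6 [(array([316,  83]), [9, 5, 31])] (70, 70)
vial3 36.8
vialblack 46.2
smallbasket 72.3
```

```bash
python3 - <<'E'
from h import *
f=pickle.load(open('pics/w6.pkl','rb')); g=cv2.cvtColor(f['color'],cv2.COLOR_RGB2GRAY)
for r in range(40,112,3): print(r,' '.join('%3d'%x for x in g[r,285:362:4]))
for p in [(.536+.0009,-.258-.017,.135),(.536-.0009,-.258+.017,.135),(.536,-.241,.093)]:
    T=f['cam_to_world'];q=T[:3,:3].T@(np.array(p)-T[:3,3]);h=np.hypot(*q[:2]);print(q[:2]/h*np.arctan2(h,q[2])*f['mtx'][0,0]+f['mtx'][:2,2])
E
```

```text
40 236 233 234 232 231 229 231 244 236 243 187 186 200 200 195 195 201 201 209 207
43 138 129 132 138 128 120 189 221 232 242 190 168 201 200 193 195 200 202 207 204
46  56  55  54  60  58  73 167 168  75  82 135 168 202 202 200 199 202 200 201 202
49  58  60  61  59  58  76 165 112  55  57  68 169 202 203 202 202 200 201 199 201
52 162 205 211 182 176 178 163 106  52  61  63 163 199 202 202 202 198 201 202 200
55 232 233 233 234 235 231 194 125  57  59  62 184 200 200 202 201 201 199 200 201
58 235 234 234 236 235 232 191 130  54  62  79 231 199 205 203 204 202 203 200 199
61 237 235 236 237 236 232 198 129  60  61  78 232 158 203 202 203 202 202 196 197
64 237 235 235 237 237 232 196 148  59  62 121 232 135 200 200 200 199 198 193 193
67 238 236 236 238 238 234 191 152  65  64  83 229 142 200 200 199 198 196 196 198
70 238 236 238 239 238 234 193 152  61  67  71 227 137 200 203 200 197 200 200 200
73 238 237 238 239 239 234 210 164  65  64  70 229 135 198 202 200 199 203 204 198
76 238 238 237 239 239 235 218 170  68  66  70 230 138 202 204 202 201 202 200 201
79 239 238 239 240 24
[... 279 characters left out ...]
131 200 201 205 205 206 204 202
91 240 239 240 241 241 235 182 189 226 238 220 118 135 200 200 202 202 205 204 203
94 240 239 239 242 241 237 161 187 228 245 213 158 190 202 200 202 198 205 203 202
97 240 239 241 242 241 237 175 187 231 245 216 173 205 203 200 203 201 203 205 202
100 240 239 241 242 241 237 177 153 230 244 216 156 206 201 202 204 205 206 207 204
103 239 239 239 241 241 235 177 178 237 245 214 185 204 202 199 203 202 206 204 203
106 206 200 205 200 204 198 175 177 237 245 206 190 204 200 203 203 205 207 205 204
109 171 168 181 214 218 220 223 207 236 245 202 189 200 200 202 202 204 205 204 202
[321.26221455  46.23665363]
[321.11043717  87.23799404]
[320.04561452  90.2377954 ]
```

The tab's top spans rows 45–87 against 46.2–87.2 predicted for a seated basket, so it stands upright and fully down in the notch. Handing in.

```bash
python3 -c "
from station import order; print(order.job_done())"
```

```text
the job is handed in; nothing more can be done
None
```

The basket hangs on the rail with its cup inside the tank and its bridge seated in the notch. I let go, withdrew clear and handed the job in at about 26 s. The highest force I read was about 12 N, but I could not confirm by picture at the end that the glassware had stayed put, because the arm hid it in the top view.

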